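# Fish the spatula out from under the half lid

## Robot

A 6-joint arm with a two-finger parallel gripper is mounted at the origin on a cart in front of the work surface, level with it; the furniture and walls round the work are solid. World frame = base frame: x ahead of the robot, y to its left, z up, the work surface at z = 0. Lengths are in mm, angles in rad, forces in N, time in s.
With the tool pointing down it reaches from about 350 to 925 mm from the base axis. Payload 6.4 kg.
Tool frame: the origin (TCP) lies midway between the tips of the shut fingers; the grasp point (between the pads) lies 19 mm behind it; z points along the fingers, y is the line along which they close (so a half turn about z gives the same grasp; the last joint's range is limited). The gripper opens to 94 mm and grips with 3 to 60 N. Pads are 16 mm wide; open, the fingers measure 119 mm over their backs; the gripper's body (75 mm by 177 mm) begins 78 mm behind the grasp point.
Start: joints at [0.976, 0.245, 1.558, -0, 1.339, -0.174], TCP at [265.517, 593.308, 167.955] pointing down, gripper open.
Joint ranges: [-3.13, 3.13], [-1.02, 2.26], [0.13, 2.54], [-0.95, 4.09], [0.21, 2.88], [-2.74, 2.74]. Speed limits (rad/s): [2.57, 2.57, 3.14, 3.14, 3.14, 3.14].

## Interface

Orientations are given as a rotation vector (axis times angle).
In Python, from station import r, eyes, hand_in gives the robot as it stands.
- The arm moves only by the tool carry_out, never from a script. Its argument "steps" is text: rows parted by semicolons, each of 7 numbers parted by spaces: the closure, from 0 (fully open) to 1 (shut), then the shift along the world's x, y, z in units of 1 m (1.0 is 1 m), then the turn, a rotation vector about the world's x, y, z in units of 180 degrees (1.0 is 180 degrees). A call has 1 to 12 rows; each row shifts and turns the commanded pose from where the row before left it; what a row does not reach is not made up. A row lasts 1/8 s, in which the tool goes at most 62.5 mm and 10.7 degrees, less where a joint would pass 70% of its speed; a pose out of reach is approached as far as the arm can. A call with a number of a shift or a turn outside -1 to 1 is refused whole. A call with a gripper value outside its range is refused whole. The fingers move at their own pace and stop on an object; "grip_force" is the grip in N (left out, the last holds). Time passes only in rows, so rows that do not move let the fingers close. It gives the time, the measured TCP pose, the force, the opening and the grip force at its end, in the units of the state.
- r.get_state(): the state, without advancing time (a new reading comes with each control period).
- eyes.capture(name): name is "scene" or "top" or "wrist"; returns (picture, depth): 400x640x3 uint8, red, green, blue; 400x640 float32, mm along the optical axis (not along the pixel's ray), 0 where there is no reading.
- eyes.camera_model(name): a dict with "intrinsics" (3x3 intrinsics, pixels), "k1" (the pictures are not rectified: a ray, as slopes to the right and down, at radius r is drawn at 1 + k1 r^2 times it, then the intrinsics apply), "view" (4x4, takes a point from world to camera coordinates). Camera axes: x right, y down, z forward; pixel columns grow to the right and rows downward; lengths in mm; the calibration is good to about 2 mm. A picture is of the moment at which its call begins: read the wrist's pose just before it. camera_model takes no time and is no camera call; for the wrist camera it gives the pose at the moment of the call.
- hand_in(): hands the job in; it is judged then, once.
The state is a dict: "time_s": time; "qpos": joint angles; "dq": joint speeds; "effort": joint torques, N m; "tool_pos": TCP position; "tool_rot": TCP orientation; "wrist_force": force on the tool from outside, world axes, zero at the start; "torque": the same for the moment, N m; "finger_gap": finger opening in mm; "grip_force": force on a finger pad.
Only numpy, scipy, OpenCV 4.12 (cv2) and the standard library are available. Lean on these libraries where they do the work, as an engineer would, in place of code of your own. Each camera call takes 0.05 s, during which the arm holds its last target. There are 200 camera calls.

## Task

The spatula lies in the white utensil box with its red blade under the fixed wooden half lid, so it cannot be lifted straight up. Take it by the handle, tip the handle end up out of the open half and draw the spatula out slantwise without forcing it against the box; finish holding it still in the gripper, clear of the box, with all of it a hand's breadth or more above the height of the lid. Leave the mug, the glass and the can where they stand.

Things in the scene. Friction and masses are not known exactly. Their poses are not given: they have to be found in the camera images.
- utensil_box: White utensil box fixed to the worktop, 298 (x) x 148 (y) x 71 mm high, 4 mm walls, inside 290 x 140 mm, inner floor 15 mm up. Origin: centre of its underside; +x points roughly to the robot's left. A fixed wooden half lid covers the -x end. The rest (x = -35 to +145 mm) is open above. Side walls are 73 mm high with their rims; the end wall at +x is lower, 50 mm.
- lid_edge (a point): Middle of the lower edge of the half lid's free side, at x = -35 mm of the box, 65 mm above the worktop; axes as the box's. The lid runs from here towards -x to the box's end; it is 6 mm thick, its top 71 mm above the worktop.
- spatula_centre (a point): Centre of the loose 90 g spatula, 260 mm long, lying flat on the box's floor. x runs along it to the handle end, y across, z up. Wooden handle, 20 mm wide, 14 mm thick: x = -32 to +130 mm, grip it across its width. Red blade, 46 mm wide, 8 mm thick: x = -130 to -45 mm, with a 24 mm wide collar between. All undersides are 7 mm below this point; its balance is within 25 mm of it.
- handle_end (a point): Middle of the end face of the spatula's wooden handle, 130 mm along +x from its centre; axes as the spatula's.
- blade_end (a point): Middle of the end edge of the spatula's red blade, 130 mm along -x from its centre and 4 mm above its underside; axes as the spatula's.
- mug_1: White mug standing on the grey drying mat to the left, 84 x 117 x 92 mm high; origin at the centre of its underside. Bystander.
- glass_1: Clear drinking glass standing on the grey drying mat to the left, 78 mm wide, 92 mm high; origin at the centre of its underside. Bystander.
- can_1: Orange drinks can standing to the right, 66 mm wide, 115 mm high; origin at the centre of its underside. Bystander.

How it is judged:
By the outcome, as a careful person would: the job done as asked, in the order asked, and still so for the second after the job is handed in, while the arm keeps its last pose, push and grip.
It also fails if it takes over 38 s, if anything falls off the work surface, if the arm or the gripper's body presses on something with over 40 N, if the wrist force passes 120 N, or if a joint passes its speed limit or range.

## Working session

There is one attempt and no reset: what is moved stays moved. The work goes in short steps, Python scripts to look and compute and a tool call to move; the robot and the scene stay as the last step left them, time stands still between calls to the robot, and variables do not carry over. Pictures are saved under pics/ and viewed, at most 10 in all, crops included, and the job is handed in when it is done.

Besides the shell and the picture viewer there is one more tool, called after "Call:" as name(argument=value, ...) on one line, values as JSON. carry_out: Moves the arm, as the interface text tells. Shifts and turns lie within -1 to 1; 1 stands for 1 m of shift or 180 degrees of turn. Its arguments: {"type":"object","properties":{"steps":{"type":"string"},"grip_force":{"type":"number"}},"required":["steps"]}

```bash
mkdir -p pics; cat > h.py <<'E'
import numpy as np,cv2
from station import r,eyes,hand_in
from scipy.spatial.transform import Rotation as R
def cap(n,f=None):
    m=eyes.camera_model(n);p,d=eyes.capture(n)
    if f: cv2.imwrite('pics/'+f,p[:,:,::-1])
    return p,d,m
def world(m,d,u,v,z=None):
    K=m['intrinsics'];xd=(u-K[0][2])/K[0][0];yd=(v-K[1][2])/K[1][1];x,y=xd,yd
    for _ in range(10):
        s=1+m['k1']*(x*x+y*y);x,y=xd/s,yd/s
    c=np.linalg.inv(m['view'])
    if z is None: return (c@np.array([x*d,y*d,d,1]))[:3]
    ray=c[:3,:3]@np.array([x,y,1]);o=c[:3,3];return o+ray*(z-o[2])/ray[2]
E
python3 - <<'E'
from h import *
p,d,m=cap('top','t1.png');np.savez('t1.npz',p=p,d=d)
p2,d2,m2=cap('scene','s1.png')
cv2.imwrite('pics/both.png',cv2.resize(np.vstack([p,p2])[:,:,::-1],(480,600)))
print(r.get_state())
E
```

```text
{'time_s': 0.1, 'qpos': array([ 9.75881005e-01,  2.45717445e-01,  1.55879584e+00,  9.51267887e-06,
        1.33867886e+00, -1.74120069e-01]), 'dq': array([-3.39743570e-05,  4.03936956e-04, -2.68672406e-03,  5.68239470e-04,
        5.08867955e-04,  1.00201683e-03]), 'effort': array([ 2.89624440e-04, -4.16916418e+01, -3.15525484e+01,  6.87781465e-02,
        3.10008705e-02, -4.96795906e-05]), 'tool_pos': array([265.20678634, 592.83231463, 167.02447718]), 'tool_rot': array([-6.55993870e-01, -3.07171738e+00,  2.32310500e-03]), 'wrist_force': array([-0.78055156, -0.51855555,  0.00385823]), 'torque': array([ 0.00447404, -0.00180384, -0.01045961]), 'grip_force': 0.0, 'finger_gap': 94.29801081773985}
```

View pics/t1.png

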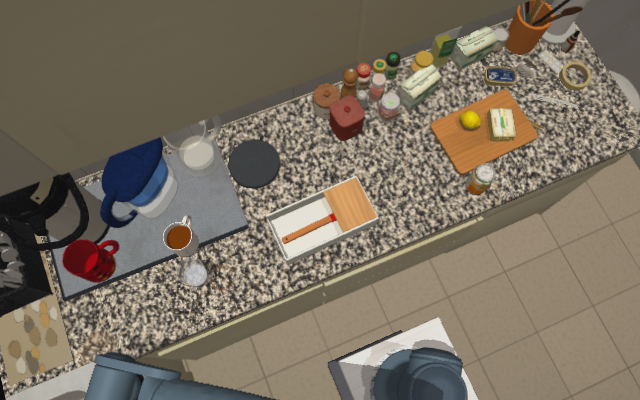

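View pics/s1.png

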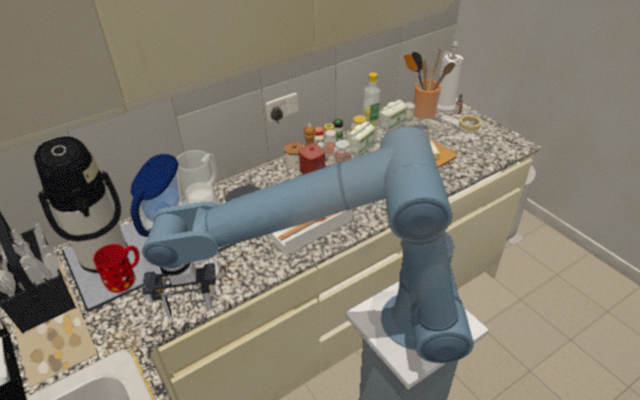

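Top view: box spans about (266,217)–(377,212), handle from about (284,241) to the red collar at (335,217), lid on the right. I'll zoom in to measure.

```bash
python3 - <<'E'
from h import *
p=np.load('t1.npz')['p'];c=p[170:270,255:385,::-1]
cv2.imwrite('pics/c1.png',cv2.resize(c,None,fx=6,fy=6,interpolation=cv2.INTER_CUBIC))
m=eyes.camera_model('top');d=np.load('t1.npz')['d']
for n,u,v,z in [('handle end',284,241,29),('collar',333,217,29),('can',480,180,60),('mug',178,237,92),('glass',195,272,92)]:
    print(n,world(m,0,u,v,z).round(),world(m,d[v,u],u,v).round())
E
```

```text
handle end [524. 173.  29.] [524. 172.  28.]
collar [536.   9.  29.] [536.   9.  28.]
can [ 462. -444.   60.] [ 450. -420.  113.]
mug [636. 449.  92.] [642. 451.  74.]
glass [521. 436.  92.] [536. 445.  36.]
```

View pics/c1.png

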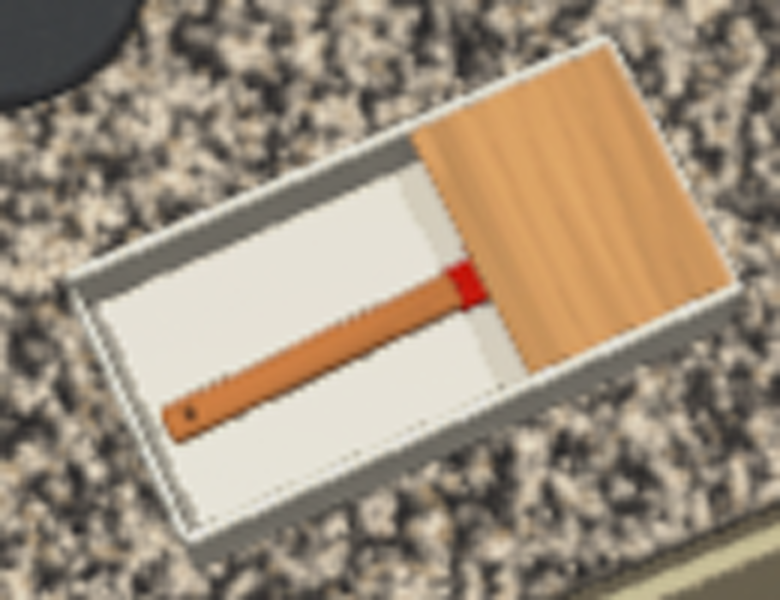

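The crop shows the whole layout: rim corners at (68,275), (605,38), (738,285), (190,540); handle end (172,425), handle/collar joint (455,287) and lid edge (413,133)-(530,370).

```bash
python3 - <<'E'
from h import *
m=eyes.camera_model('top')
for n,u,v,z in [('c+x far',68,275,73),('c-x far',605,38,73),('c-x near',738,285,73),('c+x near',190,540,50),('hend',172,425,29),('joint',455,287,29),('lidfar',413,133,71),('lidnear',530,370,71)]:
    print(n,world(m,0,u/6+255-.4,v/6+170-.4,z).round(1))
s=r.get_state();T=R.from_rotvec(s['tool_rot']).as_matrix();print(T.round(3))
mw=eyes.camera_model('wrist');c=np.linalg.inv(mw['view']);print((T.T@(c[:3,3]-s['tool_pos'])).round(1),(T.T@c[:3,:3]).round(2),mw['intrinsics'])
E
```

```text
c+x far [604.7 194.1  73. ]
c-x far [616.2 -97.7  73. ]
c-x near [ 473. -105.   73.]
c+x near [464.5 187.4  50. ]
hend [526.5 173.9  29. ]
joint [537.7  16.8  29. ]
lidfar [607.7  10.2  71. ]
lidnear [473.6   5.4  71. ]
[[-0.913  0.408 -0.001]
 [ 0.408  0.913 -0.001]
 [ 0.    -0.002 -1.   ]]
[  80.5   -1.4 -215.4] [[ 0.   -0.96 -0.28]
 [ 1.    0.   -0.  ]
 [ 0.   -0.28  0.96]] [[314.83030752   0.         318.9002713 ]
 [  0.         314.83030752 199.6985575 ]
 [  0.           0.           1.        ]]
```

Call:
carry_out(steps="0.3 0.0222 -0.0407 -0.003 0 0 -0.0287;0.3 0.0222 -0.0407 -0.003 0 0 -0.0287;0.3 0.0222 -0.0407 -0.003 0 0 -0.0287;0.3 0.0222 -0.0407 -0.003 0 0 -0.0287;0.3 0.0222 -0.0407 -0.003 0 0 -0.0287;0.3 0.0222 -0.0407 -0.003 0 0 -0.0287;0.3 0.0222 -0.0407 -0.003 0 0 -0.0287;0.3 0.0222 -0.0407 -0.003 0 0 -0.0287;0.4 0.0222 -0.0407 -0.003 0 0 -0.0287;0.4 0.0222 -0.0407 -0.003 0 0 -0.0287;0.4 0.0222 -0.0407 -0.003 0 0 -0.0287;0.4 0.0222 -0.0407 -0.003 0 0 -0.0287")

```text
time_s: 1.6
tool_pos: [532.2, 103.5, 131.5]
tool_rot: [-2.148, -2.292, 0.0]
wrist_force: [0.1, -0.3, -0.6]
finger_gap: 56.3
grip_force: 0.0
```

```bash
python3 - <<'E'
from h import *
s=r.get_state();print(s['tool_pos'],R.from_rotvec(s['tool_rot']).as_matrix().round(3),s['finger_gap'],s['qpos'].round(2))
p,d,m=cap('wrist','w1.png');np.savez('w1.npz',p=p,d=d,view=m['view'])
E
```

```text
[532.16798489 103.48585088 131.51590535] [[-0.065  0.998 -0.001]
 [ 0.998  0.065  0.   ]
 [ 0.    -0.001 -1.   ]] 56.30829365716022 [-0.02  0.03  1.87  0.    1.25 -0.08]
```

View pics/w1.png

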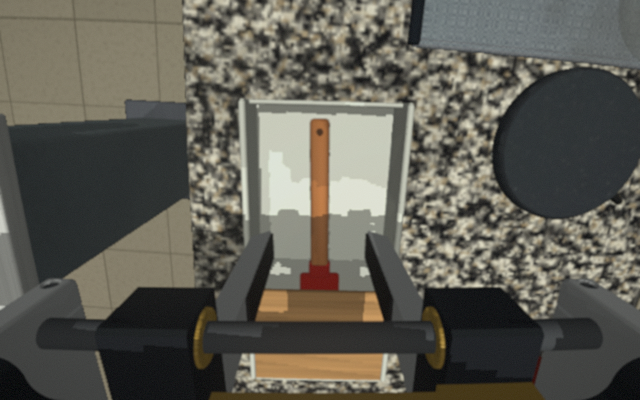

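The wrist view shows the handle running from (319,119) to the collar at (320,265), midway between the finger tips at (272,235) and (366,235).

```bash
python3 - <<'E'
from h import *
f=np.load('w1.npz');m=eyes.camera_model('wrist')
for n,u,v,z in [('hend',319,119,29),('mid',319.5,200,29),('joint',320,264,29),('lid L',265,292,71),('lid R',379,292,71),('wallL',262,180,15),('endtop',325,103,50)]:
    print(n,world(m,0,u,v,z).round(1),f['d'][int(v),int(u)],world(m,f['d'][int(v),int(u)],u,v).round(1))
E
```

```text
hend [529.7 169.   29. ] 312.35602 [529.7 168.8  24.3]
mid [535.2  86.4  29. ] 331.92255 [535.2  86.1  28. ]
joint [540.2  11.9  29. ] 354.92746 [540.3  10.5  26.2]
lid L [485.6  -0.5  71. ] 315.9437 [485.3  -1.5  69.4]
lid R [599.6   6.3  71. ] 147.39633 [562.3  98.1 217.2]
wallL [472.1 101.1  15. ] 338.72287 [472.2 101.2  15.5]
endtop [534.3 184.   50. ] 284.7664 [534.3 184.1  48.6]
```

Call:
carry_out(steps="0.5 0.002 0 -0.02 0 0 0;0.5 0 0 -0.02 0 0 0;0.5 0 0 -0.02 0 0 0;0.5 0 0 -0.02 0 0 0;0.5 0 0 -0.02 0 0 0;0.5 0 0 -0.010 0 0 0;0.5 0 0 -0.004 0 0 0;0.5 0 0 0 0 0 0")

```text
time_s: 2.65
tool_pos: [534.1, 105.0, 18.2]
tool_rot: [2.144, 2.296, 0.0]
wrist_force: [0.1, 0.3, -0.9]
finger_gap: 46.9
grip_force: 0.0
```

Call:
carry_out(steps="1 0 0 0 0 0 0;1 0 0 0 0 0 0;1 0 0 0 0 0 0;1 0 0 0 0 0 0;1 0 0 0 0 0 0;1 0 0 0 0 0 0;1 0 0 0 0 0 0", grip_force=35)

```text
time_s: 3.52
tool_pos: [533.9, 104.9, 17.9]
tool_rot: [-2.145, -2.296, 0.0]
wrist_force: [0.4, -0.2, -0.2]
finger_gap: 0.5
grip_force: 0.0
```

Fingers shut to 0.5 mm, so the grasp missed. Looking.

```bash
python3 - <<'E'
from h import *
p,d,m=cap('wrist','w2.png');np.savez('w2.npz',p=p,d=d)
s=r.get_state();print(s['finger_gap'],s['grip_force'])
for u,v in [(319,119),(319,150),(319,180),(320,200)]: print(world(m,d[v,u],u,v).round(1))
E
```

```text
0.7022454558976035 0.0
[528.5 177.7  13.2]
[529.8 158.7  29.1]
[531.2 138.7  28.1]
[532.8 124.8  27.7]
```

View pics/w2.png

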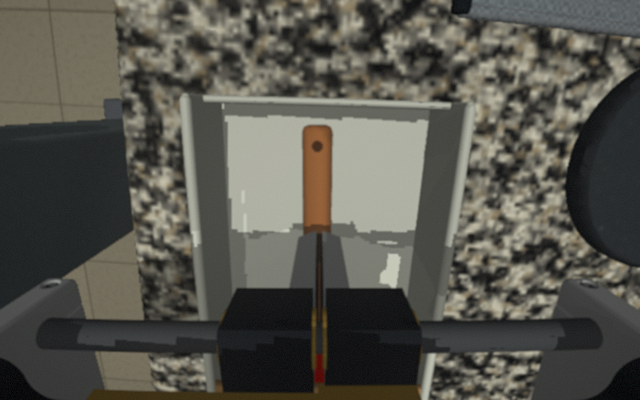

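```bash
python3 - <<'E'
from h import *
d=np.load('w2.npz')['d'];m=eyes.camera_model('wrist')
for u in (300,310,316,319,322,328,340):
    print(u,[(v,*world(m,d[v,u],u,v).round().astype(int)) for v in (222,228,232,236,240,246,256,270)])
t=r.get_state();print(t['tool_pos'],t['finger_gap'],t['grip_force'])
p,d,m=cap('top');print([world(m,d[v,u],u,v).round() for v,u in [(238,292),(233,303)]])
p,d,m=cap('scene');cv2.imwrite('pics/s2.png',cv2.resize(p[170:270,240:380,::-1],None,fx=5,fy=5))
E
```

```text
300 [(222, np.int64(519), np.int64(102), np.int64(13)), (228, np.int64(520), np.int64(98), np.int64(14)), (232, np.int64(520), np.int64(95), np.int64(13)), (236, np.int64(522), np.int64(112), np.int64(63)), (240, np.int64(522), np.int64(112), np.int64(68)), (246, np.int64(523), np.int64(112), np.int64(77)), (256, np.int64(523), np.int64(113), np.int64(89)), (270, np.int64(524), np.int64(113), np.int64(104))]
310 [(222, np.int64(527), np.int64(109), np.int64(28)), (228, np.int64(527), np.int64(104), np.int64(28)), (232, np.int64(528), np.int64(112), np.int64(55)), (236, np.int64(528), np.int64(112), np.int64(62)), (240, np.int64(528), np.int64(113), np.int64(68)), (246, np.int64(528), np.int64(113), np.int64(76)), (256, np.int64(528), np.int64(113), np.int64(89)), (270, np.int64(529), np.int64(112), np.int64(102))]
316 [(222, np.int64(531), np.int64(109), np.int64(28)), (228, np.int64(531), np.int64(104), np.int64(27)), (232, np.int64(532), np.int64(101), np.int64(28)), (236, np.int64(531), np.int64(112), np.int64(60)), (240, np.int64(531), np.int64(112), np.int64(65)), (246, np.int64
[... 1213 characters left out ...]
np.int64(69)), (246, np.int64(528), np.int64(184), np.int64(233)), (256, np.int64(538), np.int64(113), np.int64(89)), (270, np.int64(537), np.int64(113), np.int64(103))]
340 [(222, np.int64(549), np.int64(105), np.int64(15)), (228, np.int64(549), np.int64(100), np.int64(14)), (232, np.int64(550), np.int64(97), np.int64(14)), (236, np.int64(550), np.int64(93), np.int64(13)), (240, np.int64(545), np.int64(114), np.int64(69)), (246, np.int64(544), np.int64(113), np.int64(75)), (256, np.int64(544), np.int64(114), np.int64(90)), (270, np.int64(543), np.int64(113), np.int64(103))]
[533.92308533 104.91921338  17.94018134] 0.7022454558976035 0.0
[array([430., 163., 385.]), array([412., 140., 458.])]
```

View pics/s2.png

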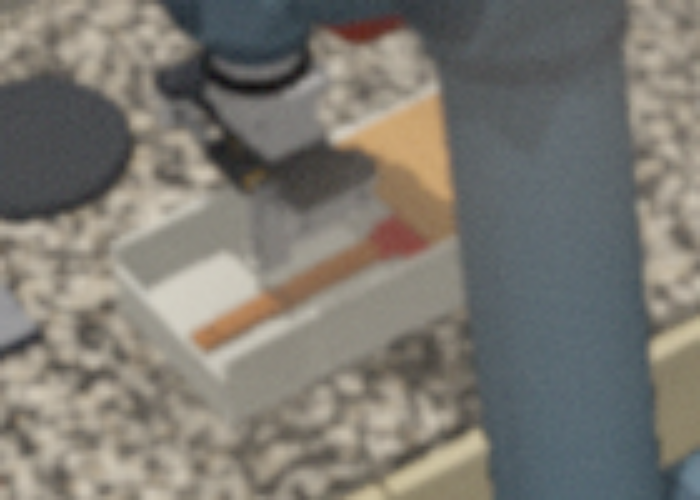

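Depth shows the finger tips ending near z≈53, well above the handle, though the TCP reads 18. I'll check this against the earlier open-finger picture.

```bash
python3 - <<'E'
from h import *
f=np.load('w1.npz');d=f['d'];m=eyes.camera_model('wrist');m['view']=f['view']
for u in (254,258,262,266,270,273,367,370,374): print(u,[(v,*map(int,world(m,d[v,u],u,v).round())) for v in (232,236,240,246,256)])
s=r.get_state();T=R.from_rotvec(s['tool_rot']).as_matrix();mw=eyes.camera_model('wrist');c=np.linalg.inv(mw['view']);print(c[:3,3],(T.T@(c[:3,3]-s['tool_pos'])).round(1))
d=np.load('w2.npz')['d']
# all finger-coloured points: lowest z within 12mm of tool axis, above handle
v,u=np.mgrid[225:300,290:350];P=np.array([world(mw,d[b,a],a,b) for a,b in zip(u.ravel(),v.ravel())])
k=(abs(P[:,1]-112)<4)&(P[:,2]>32);print(np.sort(P[k][:,2])[:12].round(1))
E
```

```text
254 [(232, 468, 57, 47), (236, 493, 109, 177), (240, 495, 109, 182), (246, 496, 110, 191), (256, 499, 110, 203)]
258 [(232, 468, 49, 25), (236, 496, 110, 177), (240, 497, 110, 183), (246, 498, 109, 190), (256, 500, 109, 201)]
262 [(232, 471, 44, 14), (236, 498, 109, 176), (240, 499, 109, 182), (246, 501, 110, 191), (256, 502, 108, 199)]
266 [(232, 500, 110, 171), (236, 500, 110, 177), (240, 501, 110, 182), (246, 502, 109, 189), (256, 504, 106, 196)]
270 [(232, 479, 45, 13), (236, 502, 108, 173), (240, 503, 108, 178), (246, 503, 104, 179), (256, 504, 101, 184)]
273 [(232, 483, 45, 14), (236, 483, 40, 14), (240, 483, 35, 13), (246, 483, 28, 14), (256, 504, 93, 169)]
367 [(232, 590, 52, 14), (236, 560, 112, 173), (240, 559, 111, 178), (246, 560, 108, 178), (256, 560, 102, 180)]
370 [(232, 562, 114, 170), (236, 561, 114, 177), (240, 561, 112, 179), (246, 560, 111, 186), (256, 560, 107, 190)]
374 [(232, 598, 53, 14), (236, 527, 183, 347), (240, 563, 113, 182), (246, 561, 113, 189), (256, 560, 112, 200)]
[528.28714231 184.24355382 233.3869689 ] [ 7.950e+01 -2.000e-01 -2.154e+02]
[53.7 53.7 53.8 54.2 54.9 55.1 55.2 55.2 55.2 55.3 55.4 55.5]
```

The tips sit about 36 mm above the reported TCP with the fingers open or shut, so I need to go about 35 mm lower. That puts the gripper body at about z≈80, still above the 73 mm walls. Open, descend gently and watch the force.

Call:
carry_out(steps="0.5 0 0 0 0 0 0;0.5 0 0 0 0 0 0;0.5 0 0 0 0 0 0;0.5 0 0 0 0 0 0;0.5 0 0 -0.008 0 0 0;0.5 0 0 -0.008 0 0 0;0.5 0 0 -0.006 0 0 0;0.5 0 0 -0.004 0 0 0;0.5 0 0 0 0 0 0")

```text
time_s: 4.8
tool_pos: [533.6, 104.9, -8.5]
tool_rot: [-2.144, -2.295, 0.001]
wrist_force: [1.3, 0.4, 0.2]
finger_gap: 47.0
grip_force: 0.0
```

Call:
carry_out(steps="0.5 0 0 -0.003 0 0 0;0.5 0 0 -0.003 0 0 0;0.5 0 0 -0.002 0 0 0;0.5 0 0 0 0 0 0")

```text
time_s: 5.3
tool_pos: [533.8, 104.9, -16.2]
tool_rot: [-2.144, -2.295, 0.0]
wrist_force: [-0.4, 0.4, -0.2]
finger_gap: 46.7
grip_force: 0.0
```

Call:
carry_out(steps="1 0 0 -0.001 0 0 0;1 0 0 0 0 0 0;1 0 0 0 0 0 0;1 0 0 0 0 0 0;1 0 0 0 0 0 0;1 0 0 0 0 0 0", grip_force=35)

```text
time_s: 6.05
tool_pos: [533.9, 104.9, -17.0]
tool_rot: [-2.145, -2.296, 0.0]
wrist_force: [-0.3, 0.3, 1.3]
finger_gap: 19.7
grip_force: 35.0
```

```bash
python3 - <<'E'
from h import *
s=r.get_state();print(s['finger_gap'],s['grip_force'],s['wrist_force'])
p,d,m=cap('wrist','w3.png')
E
```

```text
19.70519597938427 34.97279226779938 [-0.32555762  0.34195118  1.3414733 ]
```

View pics/w3.png

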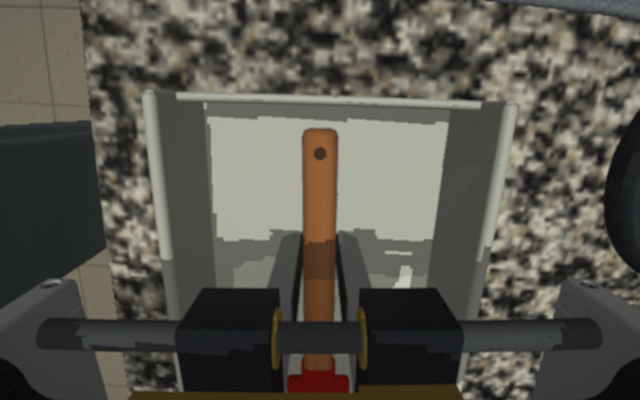

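Grasped with the handle between the pads, gap 19.7 mm. Lift slightly, then tip about the blade end by 7.5° and check.

Call:
carry_out(steps="1 0 0 0.004 0 0 0;1 0 0.0008 0.0085 0.0139 0.0009 0;1 0 0.0008 0.0085 0.0139 0.0009 0;1 0 0.0008 0.0085 0.0139 0.0009 0;1 0 0 0 0 0 0", grip_force=45)

```text
time_s: 6.72
tool_pos: [534.7, 106.6, 13.1]
tool_rot: [-2.08, -2.223, -0.138]
wrist_force: [-0.2, 0.3, -0.8]
finger_gap: 19.0
grip_force: 45.0
```

Call:
carry_out(steps="1 0 0 0.0085 0.0139 0.0009 0;1 0 0 0.0085 0.0139 0.0009 0;1 0 -0.001 0.0085 0.0139 0.0009 0;1 0 0 0 0 0 0")

```text
time_s: 7.22
tool_pos: [534.2, 105.8, 38.0]
tool_rot: [-2.008, -2.147, -0.265]
wrist_force: [0.2, -0.6, -0.7]
finger_gap: 19.3
grip_force: 45.0
```

```bash
python3 - <<'E'
from h import *
s=r.get_state();print(s['finger_gap'],s['grip_force'],s['wrist_force'],s['torque'],s['qpos'].round(2))
p,d,m=cap('wrist','w4.png')
for u,v in [(319,140),(319,160),(319,180),(319,200)]: print(world(m,d[v,u],u,v).round(1))
E
```

```text
19.30698005438493 44.971861839294434 [ 0.19042318 -0.57805107 -0.71829842] [-0.14256481  0.07634375 -0.00626572] [-0.17  0.17  1.93  0.28  1.12 -0.37]
[530.4 155.   98.1]
[531.1 144.7  95.1]
[531.9 133.9  92.3]
[532.6 122.9  91. ]
```

View pics/w4.png

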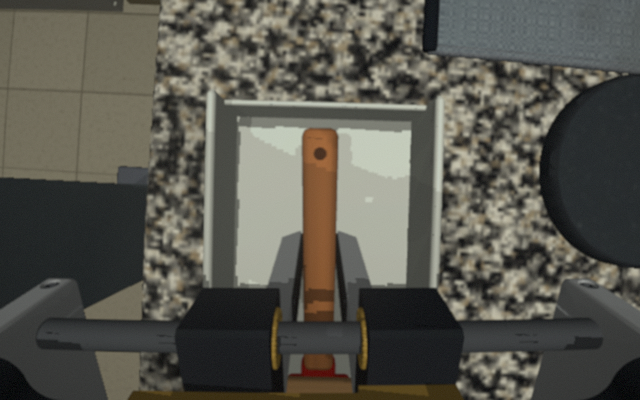

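The spatula is firmly held, tipped about 15°, with hardly any contact force. Now draw it along its axis.

Call:
carry_out(steps="1 -0.0008 0.012 0.0026 0 0 0;1 -0.0008 0.012 0.0026 0 0 0;1 -0.0008 0.012 0.0026 0 0 0;1 0 0 0 0 0 0")

```text
time_s: 7.78
tool_pos: [531.4, 143.5, 46.0]
tool_rot: [-2.004, -2.15, -0.266]
wrist_force: [0.6, 0.0, -0.9]
finger_gap: 19.3
grip_force: 45.0
```

Call:
carry_out(steps="1 -0.0008 0.012 0.0026 0 0 0;1 -0.0008 0.012 0.0026 0 0 0;1 -0.0008 0.012 0.0026 0 0 0;1 -0.0008 0.012 0.003 0 0 0;1 -0.0008 0.012 0.003 0 0 0;1 -0.0008 0.012 0.003 0 0 0;1 -0.0008 0.012 0.003 0 0 0;1 -0.0008 0.012 0.003 0 0 0;1 -0.0008 0.012 0.003 0 0 0;1 0 0 0 0 0 0")

```text
time_s: 9.02
tool_pos: [524.3, 251.1, 71.9]
tool_rot: [-2.005, -2.149, -0.266]
wrist_force: [0.3, -0.5, -1.2]
finger_gap: 19.7
grip_force: 45.0
```

```bash
python3 - <<'E'
from h import *
s=r.get_state();print(s['wrist_force'],s['torque'])
p,d,m=cap('scene');p2,_,_=cap('top')
cv2.imwrite('pics/s3.png',np.vstack([cv2.resize(x[:,:,::-1],None,fx=f,fy=f) for x,f in [(p[150:290,130:400],2.2),(p2[150:290,130:400],2.2)]])[:600])
E
```

```text
[ 0.3048638  -0.54950379 -1.18806601] [-0.21712715  0.05089013 -0.01495223]
```

View pics/s3.png

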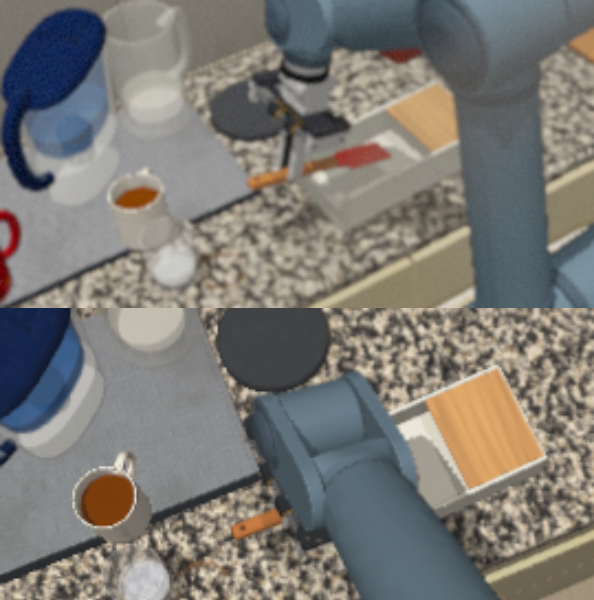

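The blade is free of the lid (blade end about (388,152) in the upper crop), with the mug and glass untouched. Lift straight up.

Call:
carry_out(steps="1 0 0 0.008 0 0 0;1 0 0 0.016 0 0 0;1 0 0 0.018 0 0 0;1 0 0 0.018 0 0 0;1 0 0 0.018 0 0 0;1 0 0 0.018 0 0 0;1 0 0 0.018 0 0 0;1 0 0 0.018 0 0 0;1 0 0 0.018 0 0 0;1 0 0 0.018 0 0 0;1 0 0 0.012 0 0 0;1 0 0 0.006 0 0 0")

```text
time_s: 10.62
tool_pos: [524.6, 250.3, 258.5]
tool_rot: [-2.006, -2.148, -0.267]
wrist_force: [1.7, -0.5, -0.4]
finger_gap: 19.4
grip_force: 45.0
```

Call:
carry_out(steps="1 0 0 0 0 0 0;1 0 0 0 0 0 0;1 0 0 0 0 0 0;1 0 0 0 0 0 0;1 0 0 0 0 0 0;1 0 0 0 0 0 0")

```text
time_s: 11.38
tool_pos: [524.3, 250.3, 257.5]
tool_rot: [-2.006, -2.147, -0.266]
wrist_force: [0.4, 0.2, -0.0]
finger_gap: 19.5
grip_force: 45.0
```

```bash
python3 - <<'E'
from h import *
p,d,m=cap('scene')
cv2.imwrite('pics/s4.png',cv2.resize(p[60:290,130:450,::-1],None,fx=2.4,fy=2.4))
h=cv2.cvtColor(p,cv2.COLOR_RGB2HSV);k=((h[...,0]<6)|(h[...,0]>174))&(h[...,1]>130)&(d>0)
P=np.array([world(m,d[v,u],u,v) for v,u in zip(*np.nonzero(k))]);Q=P[(abs(P[:,0]-540)<60)&(P[:,1]>20)&(P[:,1]<260)]
print(len(Q),Q.min(0).round(),Q.max(0).round())
E
```

```text
178 [509.  61. 245.] [555. 156. 284.]
```

View pics/s4.png

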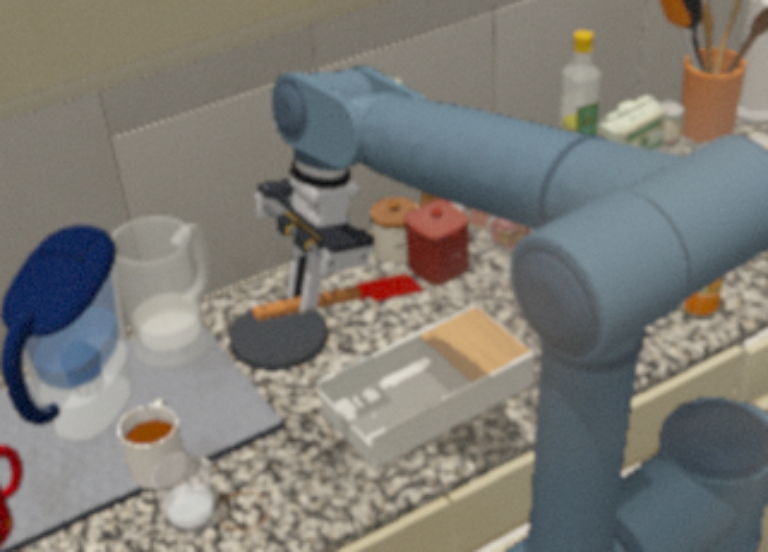

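The spatula is held steady, its lowest point (blade) at z≈245, about 170 mm above the lid, and the bystanders are undisturbed.

```bash
python3 -c "
from station import hand_in
print(hand_in())"
```

```text
the job is handed in; nothing more can be done
None
```

The spatula is out of the box and held still in the gripper, its lowest point about 170 mm above the lid; the mug, glass and can were left where they stand, and the job was handed in at about 11.5 s of the 38 s allowed (the first grasp closed above the handle, because the finger tips sit about 36 mm above the reported TCP, so I re-gripped lower).

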